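# Bed a wooden block down onto its parallels in a vise

## Task

The pale wooden block in the blue vise sits proud and may be crooked, so the two steel parallels under it are loose. With the red-handled nylon drift, not with the gripper itself, tap or press the block firmly but gently down until both parallels are nipped under it and no longer slide, without bruising it; leave the parallels where they lie. Then stand the drift upright back on the cork mat, let go, and leave everything else alone.

Things in the scene. Friction and masses are not known exactly. Their poses are not given: they have to be found in the camera images.
- vise: Blue machine vise fixed on the worktop. Origin: on the worktop (z 0), under the middle of the jaw opening. Jaws close along its x; moving jaw and screw with T-handle (reaching 141 mm from the origin) on its -x side. Jaws 100 mm long (y); bed 35 mm, jaw tops 81 mm above the worktop; jaw faces at x = +-31 mm. It stays closed: leave its handle.
- block: Pale wooden block, 60 mm (vise x, jaw to jaw) x 80 mm (y) x 40 mm high, gripped in the vise. Origin: centre of its underside, which starts 59 to 61 mm above the worktop, tilted up to 0.05 rad about the vise's y. Glued under it is a dark packing plate of unknown thickness, 1 to 6 mm, which is what comes down on the parallels (their tops: 51 mm).
- block_top (a point): Centre of the block's top face; z is its normal. The block only slides up or down and tilts; it stays where it is left. About 11 N moves it against the jaws' grip; once on the parallels (top 92 to 97 mm above the worktop) the force climbs, giving only 0.08 mm per N on each parallel. Press near its middle to about 25 N for both to stay nipped; over 32 N bruises it.
- parallel_a: Loose bright steel bar (parallel), 8 mm (x) x 150 mm (y) x 16 mm high, lying on a stiff black rubber strip on the vise bed, under the block, 20 mm from the middle of the jaw opening on the moving-jaw (-x) side; its ends stick out of the vise on both sides. Origin: centre of its underside.
- parallel_b: The same, 20 mm from the middle on the +x side.
- drift: Hand drift standing upright: white nylon foot, 34 mm diameter and 18 mm high (this face goes on the block), then a red round handle, 22 mm diameter, from 18 to 82 mm height. About 90 g. Origin: centre of the foot's underside; z up along the handle.
- mat: Fixed round cork mat, 90 mm diameter, 5 mm thick, on which the drift starts and to which it returns; the drift's whole foot belongs on it. Origin: centre of its underside, on the worktop.
- bowl: Fixed white bowl, 110 mm diameter, 45 mm high; bystander.
- brass_knob: Loose brass cabinet knob, 28 mm diameter, 27 mm high; bystander.
- brass_knob2: The same; bystander.
- screwdriver: Loose screwdriver lying beyond the vise; bystander.
- rule: Loose steel rule, 200 mm, lying flat; bystander.
- glue: Yellow bottle, 56 mm diameter, 150 mm high; bystander.
- drawer_front: Oak drawer front, 140 x 260 x 18 mm, lying flat; bystander.
Not all that is in view belongs to the job. What is shaped like the parallel_b but yellow is not meant. Of the things that look like the vise, the larger one is meant.

How it is judged:
On the way:
1. The block has been pressed down with the drift so that both parallels are nipped under it (contact force between block and parallel_a above 4.5 N and contact force between block and parallel_b above 4.5 N), for 0.2 s.
At the end, for the whole second after the job is handed in: Both parallels are nipped under the block (each carries more than 4.5 N from it) and lie within 30 mm of centred along the jaws; the block is level within 0.03 rad; the drift stands upright (within 0.1 rad), at rest, on the cork mat with its axis within 30 mm of the mat's centre (all of step 1 and y of parallel_a in the frame of vise between -0.03 and 0.03 m and y of parallel_b in the frame of vise between -0.03 and 0.03 m and angle between block's own z axis and vertical below 0.03 rad and angle between drift's own z axis and vertical below 0.1 rad and horizontal distance between drift and mat below 0.03 m and height (world z) of drift between 0.002 and 0.009 m and linear speed of drift below 0.02 m/s); the robot touches nothing.
It fails at once if The block is bruised: the drift pushes on it with more than 32 N (contact force between drift and block above 32 N).
It fails at once if The gripper or arm itself pushes on the block (contact force between any of the fingers, the arm and block above 1 N).
It fails at once if A parallel is moved more than 8 mm (distance of any of parallel_a, parallel_b from where it was at the start of the episode above 0.008 m).
It fails at once if A bystander is moved more than 15 mm (distance of any of brass_knob, brass_knob2, screwdriver, rule, glue, drawer_front from where it was at the start of the episode above 0.015 m).
It fails at once if The bowl is pushed with more than 5 N (contact force between anything else and bowl above 5 N).
It also fails if it takes over 56 s, if anything falls off the work surface, if the arm or the gripper's body presses on something with over 40 N, if the wrist force passes 120 N, or if a joint passes its speed limit or range.

## Robot

A 6-joint arm with a two-finger parallel gripper is mounted at the origin on the work surface. World frame = base frame: x ahead of the robot, y to its left, z up, the work surface at z = 0. Lengths are in m, angles in rad, forces in N, time in s.
With the tool pointing down it reaches from about 0.325 to 0.85 m from the base axis. Payload 4.4 kg.
Tool frame: the origin (TCP) lies at the very end of the fingers, on their centre line; the grasp point (between the pads) lies 19 mm behind it; z points along the fingers, y is the line along which they close (so a half turn about z gives the same grasp; the last joint's range is limited). The gripper opens to 94 mm and grips with 3 to 60 N. Pads are 16 mm wide; open, the fingers measure 119 mm over their backs; the gripper's body (75 mm by 177 mm) begins 78 mm behind the grasp point.
Start: joints at [-1.48, 0.207, 1.542, -0, 1.393, -0.15], TCP at [0.138, -0.558, 0.205] pointing down, gripper open.
Joint ranges: [-2.73, 2.73], [-0.86, 2.22], [0.23, 2.46], [-1.11, 4.25], [0.08, 2.63], [-2.82, 2.82]. Speed limits (rad/s): [2.79, 2.79, 3.14, 3.14, 3.14, 3.14].

## Interface

Orientations are given as a unit quaternion [w, x, y, z].
In Python, from station import sense, camera, camera_params, close_job gives the robot as it stands.
- The arm moves only by the tool move_arm, never from a script. Its argument "moves" is text: rows parted by semicolons, each of 5 numbers parted by spaces: the shift along the tool's x, y, z in cm, then the turn about the tool's z in degrees, then the opening, from 0 (shut) to 1 (fully open). A call has 1 to 5 rows; each row is the pose to reach, as a shift and turn from the pose commanded when the call began, along the tool's axes at that moment; what a row does not reach only later rows make up. A row lasts 1/12 s, in which the tool goes at most 41.7 mm and 7.16 degrees, less where a joint would pass 70% of its speed; a pose out of reach is approached as far as the arm can. A call with a gripper value outside its range is refused whole. The fingers move at their own pace and stop on an object; "newtons" is the grip in N (left out, the last holds). Time passes only in rows, so rows that repeat a pose let the fingers close. It gives the time, the measured TCP pose, the force, the opening and the grip force at its end, in the units of the state.
- sense(): the state, without advancing time (a new reading comes with each control period).
- camera(name): name is "side" or "top"; returns the picture (400x640x3 uint8, blue, green, red); there is no depth.
- camera_params(name): a dict with "mtx" (3x3 intrinsics, pixels), "position" and "attitude" of the camera in the world. Camera axes: x right, y up, looking along -z (the intrinsics and any distortion apply to the point x, -y, -z); pixel columns grow to the right and rows downward; lengths in m; the calibration is good to about 2 mm. A picture is of the moment at which its call begins. camera_params takes no time and is no camera call.
- close_job(): hands the job in; it is judged then, once.
The state is a dict: "time": time; "q": joint angles; "qvel": joint speeds; "effort": joint torques, N m; "tool_pos": TCP position; "tool_rot": TCP orientation; "contact_force": force on the tool from outside, world axes, zero at the start; "wrist_torque": the same for the moment, N m; "gripper_width": opening from 0.0 (shut) to 1.0 (fully open); "finger_force": force on a finger pad.
Only numpy, scipy, OpenCV 4.12 (cv2) and the standard library are available. Lean on these libraries where they do the work, as an engineer would, in place of code of your own. Each camera call takes 0.05 s, during which the arm holds its last target. There are 200 camera calls.

## Working session

There is one attempt and no reset: what is moved stays moved. The work goes in short steps, Python scripts to look and compute and a tool call to move; the robot and the scene stay as the last step left them, time stands still between calls to the robot, and variables do not carry over. Pictures are saved under pics/ and viewed, at most 10 in all, crops included, and the job is handed in when it is done.

Besides the shell and the picture viewer there is one more tool, called after ">>>" by a JSON object that holds its "api" and its "payload", one argument or row to a line. move_arm: Moves the arm, as the interface text tells. Its arguments: {"type":"object","properties":{"moves":{"type":"string"},"newtons":{"type":"number"}},"required":["moves"]}

```bash
mkdir -p pics; python3 - <<'E'
from station import *
import cv2
for n in("top","side"):
    cv2.imwrite(f"pics/{n}0.png",camera(n)); p=camera_params(n); print(n,p)
s=sense();print(s)
E
```

```text
top {'mtx': array([[515.81049513,   0.        , 319.4329657 ],
       [  0.        , 515.81049513, 199.38722985],
       [  0.        ,   0.        ,   1.        ]]), 'position': array([ 0.34222327, -0.00998484,  1.35564584]), 'attitude': array([ 0.70877648,  0.06946552, -0.06789481, -0.69871363])}
side {'mtx': array([[364.30914879,   0.        , 322.69257389],
       [  0.        , 364.30914879, 201.25664135],
       [  0.        ,   0.        ,   1.        ]]), 'position': array([ 0.27482827, -0.5489601 ,  0.58043559]), 'attitude': array([ 0.85928378,  0.43629679, -0.12440129, -0.23622197])}
{'time': 0.1, 'q': array([-1.47953372e+00,  2.07362172e-01,  1.54275676e+00, -2.64634516e-05,
        1.39350772e+00, -1.50488754e-01]), 'qvel': array([ 0.0007662 ,  0.00044192, -0.00470816, -0.00098483,  0.00224728,
        0.0001275 ]), 'effort': array([-8.66265327e-05, -3.71864176e+01, -2.82292503e+01,  6.99356594e-02,
        3.11333674e-02, -5.26930444e-05]), 'tool_pos': array([ 0.13757801, -0.55756664,  0.20441714]), 'tool_rot': array([-1.01693919e-03,  9.92702629e-01,  1.20583811e-01,  1.70958443e-05]), 'contact_force': array([-1.18747801, -0.53074556, -0.53976646]), 'wrist_torque': array([ 0.01067344,  0.00035831, -0.03133252]), 'finger_force': 0.0, 'gripper_width': 1.0030662235866061}
```

View pics/top0.png

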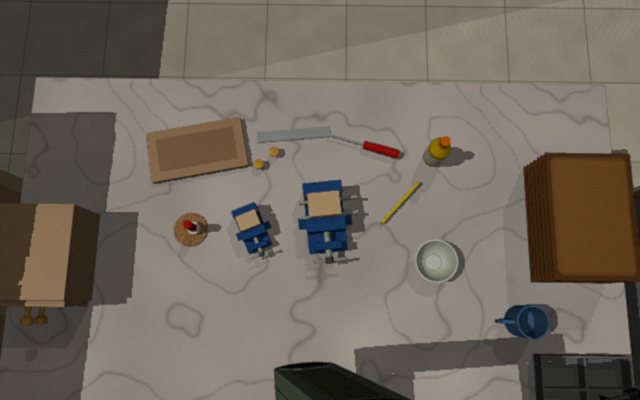

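View pics/side0.png

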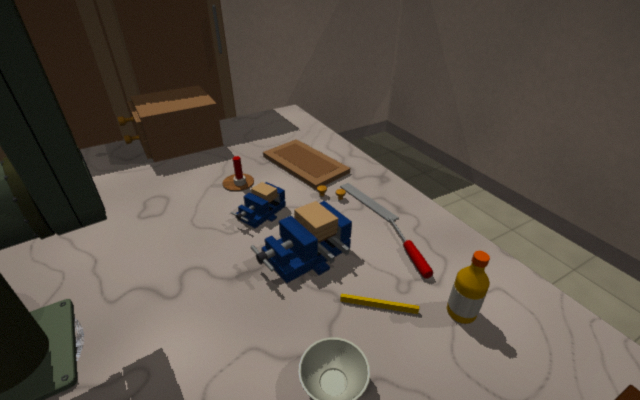

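The top view shows the drift on the mat at about (190,229) and the large vise at about (325,215), with the block top near (324,204). The small vise at (252,228) is a decoy. I'll enlarge crops to read these more closely.

```bash
python3 - <<'E'
import cv2, numpy as np
t=cv2.imread("pics/top0.png");s=cv2.imread("pics/side0.png")
def c(i,x,y,w,h,k): return cv2.resize(i[y:y+h,x:x+w],None,fx=k,fy=k,interpolation=cv2.INTER_CUBIC)
a=np.hstack([c(t,165,205,50,50,8),c(t,285,172,50*1,50,8)])
cv2.imwrite("pics/c1.png",np.vstack([np.hstack([c(t,165,205,50,50,7),c(t,290,172,64,50,7)])]))
cv2.imwrite("pics/c2.png",np.hstack([c(s,215,150,50,50,7),c(s,285,195,64,50,7)]))
E
```

```text
(no output)
```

View pics/c1.png

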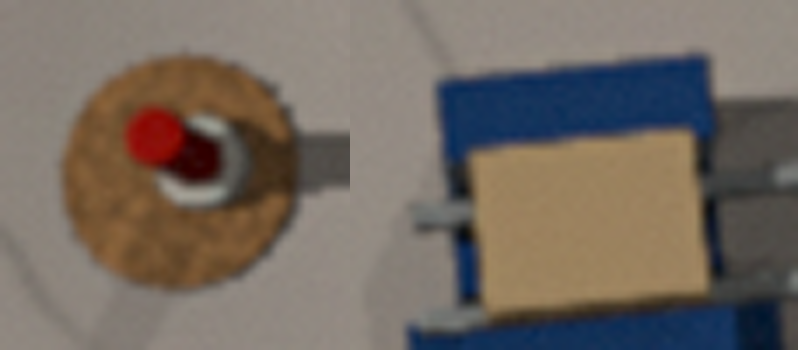

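View pics/c2.png

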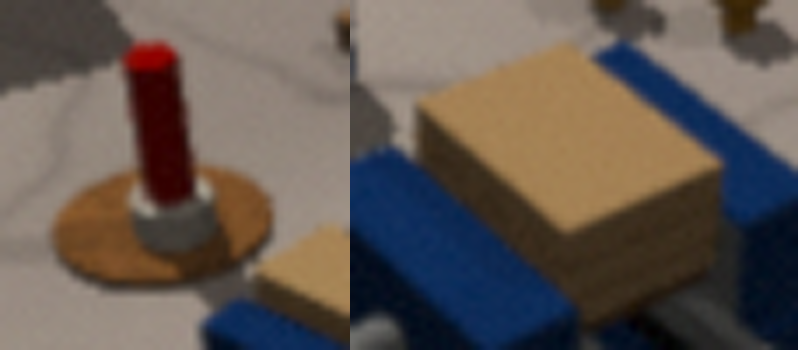

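```bash
cat >h.py <<'E'
import numpy as np
from scipy.spatial.transform import Rotation as R
from station import *
def ray(n,px):
    p=camera_params(n); d=np.linalg.solve(p["mtx"],[*px,1])*[1,-1,-1]
    q=p["attitude"]; return np.array(p["position"]),R.from_quat([*q[1:],q[0]]).apply(d)
def atz(n,px,z):
    o,d=ray(n,px); return o+d*(z-o[2])/d[2]
def tri(a,b):
    o1,d1=ray("top",a);o2,d2=ray("side",b)
    s=np.linalg.lstsq(np.c_[d1,-d2],o2-o1,rcond=None)[0]
    x,y=o1+s[0]*d1,o2+s[1]*d2; return (x+y)/2,np.linalg.norm(x-y)
def intool(v,s=None):
    q=(s or sense())["tool_rot"]; return R.from_quat([*q[1:],q[0]]).inv().apply(v)
E
python3 - <<'E'
from h import *
np.set_printoptions(precision=4,suppress=True)
f=lambda c,ox,oy,sx=0:((c[0]-sx+.5)/7-.5+ox,(c[1]+.5)/7-.5+oy)
print("drift",atz("top",f((155,136),165,205),.087),atz("side",f((152,58),215,150),.087),tri(f((155,136),165,205),f((152,58),215,150)))
print("mat",atz("top",f((180,172),165,205),.005),atz("side",f((163,226),215,150),.005))
T=[(470,152),(693,130),(712,292),(487,308)]
S=[(416,103),(568,45),(722,163),(568,232)]
P=[atz("top",f(c,290,172,350),.1) for c in T]; Q=[atz("side",f(c,285,195,350),.1) for c in S]
print("top",np.array(P),np.mean(P,0));print("side",np.array(Q),np.mean(Q,0))
# match: side order left(+y,-x?), far, right, near
for i,a in enumerate(T):
    print([ (tri(f(a,290,172,350),f(S[j],285,195,350))) for j in [(i+1)%4]])
s=sense();print(R.from_quat([*s["tool_rot"][1:],s["tool_rot"][0]]).as_matrix())
E
```

```text
drift [0.5252 0.3234 0.087 ] [0.5266 0.3239 0.087 ] (array([0.5257, 0.3232, 0.0874]), np.float64(0.0012505163044211262))
mat [0.5235 0.3346 0.005 ] [0.5232 0.3324 0.005 ]
top [[ 0.6046  0.0265  0.1   ]
 [ 0.6138 -0.0527  0.1   ]
 [ 0.5554 -0.0598  0.1   ]
 [ 0.5486  0.0194  0.1   ]] [ 0.5806 -0.0167  0.1   ]
side [[ 0.5487  0.0214  0.1   ]
 [ 0.6047  0.0241  0.1   ]
 [ 0.6145 -0.0518  0.1   ]
 [ 0.5583 -0.056   0.1   ]] [ 0.5815 -0.0156  0.1   ]
[(array([0.6055, 0.0263, 0.0982]), np.float64(0.0009632399620026033))]
[(array([ 0.6137, -0.0527,  0.1009]), np.float64(0.0002231719118650559))]
[(array([ 0.5554, -0.0599,  0.1039]), np.float64(0.0012738961580938857))]
[(array([0.548 , 0.0195, 0.1016]), np.float64(0.0006026616532359353))]
[[ 0.9709  0.2394 -0.0002]
 [ 0.2394 -0.9709  0.002 ]
 [ 0.0003 -0.002  -1.    ]]
```

>>> {"api": "move_arm", "payload": {
  "moves": "3.8 -1.7 0 -7 1; 7.5 -3.4 0 -14 1; 11.3 -5.1 0 -21 1; 15 -6.9 0 -28 1; 18.8 -8.6 0 -35 1",
  "newtons": 40
}}

```text
time: 0.52
tool_pos: [0.3004, -0.428, 0.2049]
tool_rot: [-0.001, 0.909, 0.416, 0.0]
contact_force: [0.6, 0.3, -0.6]
gripper_width: 0.994
finger_force: 0.0
```

```bash
cat >d.py <<'E'
import sys
from h import *
s=sense();t=np.array([float(v) for v in sys.argv[1:4]])
m=R.from_quat([*s["tool_rot"][1:],s["tool_rot"][0]]).as_matrix()
print(np.round(intool(t-s["tool_pos"],s)*100,2),"turn to 1.689:",np.degrees(-(1.689-np.arctan2(m[1,0],m[0,0]))).round(1),s["tool_pos"].round(4),m[:,2].round(3),s["time"],s["contact_force"].round(1))
E
python3 d.py .42 -.26 .205
```

```text
[20.53 -1.94  0.  ] turn to 1.689: -47.6 [ 0.3004 -0.428   0.2049] [-0.     0.001 -1.   ] 0.5167 [ 0.6  0.3 -0.6]
```

>>> {"api": "move_arm", "payload": {
  "moves": "4.1 -0.4 0 -7 1; 8.2 -0.8 0 -14 1; 12.3 -1.2 0 -21 1; 16.4 -1.6 0 -28 1; 20.5 -1.9 0 -35 1"
}}

```text
time: 0.93
tool_pos: [0.4206, -0.2607, 0.2051]
tool_rot: [-0.0, 0.742, 0.67, -0.0]
contact_force: [0.6, -1.3, 0.2]
gripper_width: 0.999
finger_force: 0.0
```

```bash
python3 d.py .46 -.06 .205
```

```text
[2.037e+01 1.880e+00 1.000e-02] turn to 1.689: -12.6 [ 0.4206 -0.2607  0.2051] [-0.001  0.    -1.   ] 0.9333 [ 0.6 -1.3  0.2]
```

>>> {"api": "move_arm", "payload": {
  "moves": "4.1 0.4 0 -3 1; 8.2 0.8 0 -6 1; 12.2 1.1 0 -9 1; 16.3 1.5 0 -12.6 1; 20.4 1.9 0 -12.6 1"
}}

```text
time: 1.35
tool_pos: [0.4605, -0.06, 0.2051]
tool_rot: [-0.0, 0.666, 0.746, -0.0]
contact_force: [0.6, 0.0, 1.0]
gripper_width: 1.003
finger_force: 0.0
```

```bash
python3 d.py .526 .3235 .16; python3 d.py .526 .3235 .041
```

```text
[37.35 10.88  4.51] turn to 1.689: -0.2 [ 0.4605 -0.06    0.2051] [-0.  0. -1.] 1.35 [0.6 0.  1. ]
[37.35 10.89 16.41] turn to 1.689: -0.2 [ 0.4605 -0.06    0.2051] [-0.  0. -1.] 1.35 [0.6 0.  1. ]
```

>>> {"api": "move_arm", "payload": {
  "moves": "3.7 1.1 0 0 1; 7.5 2.2 0 0 1; 11.2 3.3 0 0 1; 15 4.4 0 0 1; 18.7 5.4 0 0 1"
}}

```text
time: 1.77
tool_pos: [0.4932, 0.1319, 0.2051]
tool_rot: [-0.0, 0.666, 0.746, -0.0]
contact_force: [1.0, -1.2, -0.1]
gripper_width: 1.002
finger_force: 0.0
```

>>> {"api": "move_arm", "payload": {
  "moves": "3.7 1.1 0.9 0 1; 7.4 2.2 1.8 0 1; 11.1 3.3 2.7 0 1; 14.9 4.4 3.6 0 1; 18.6 5.5 4.5 0 1"
}}

```text
time: 2.18
tool_pos: [0.5268, 0.3228, 0.1594]
tool_rot: [-0.0, 0.666, 0.746, -0.0]
contact_force: [0.1, -0.2, 0.8]
gripper_width: 1.002
finger_force: 0.0
```

```bash
python3 d.py .526 .3235 .041; python3 -c "
from h import *
import cv2
t=camera('top')[170:270,150:250];s=camera('side')[110:210,190:290]
k=lambda i:cv2.resize(i,(400,400),interpolation=2)
cv2.imwrite('pics/g1.png',cv2.hconcat([k(t),k(s)]))"
```

```text
[ 0.08 -0.06 11.84] turn to 1.689: -0.3 [0.5268 0.3228 0.1594] [-0.001 -0.    -1.   ] 2.1833 [ 0.1 -0.2  0.8]
```

View pics/g1.png

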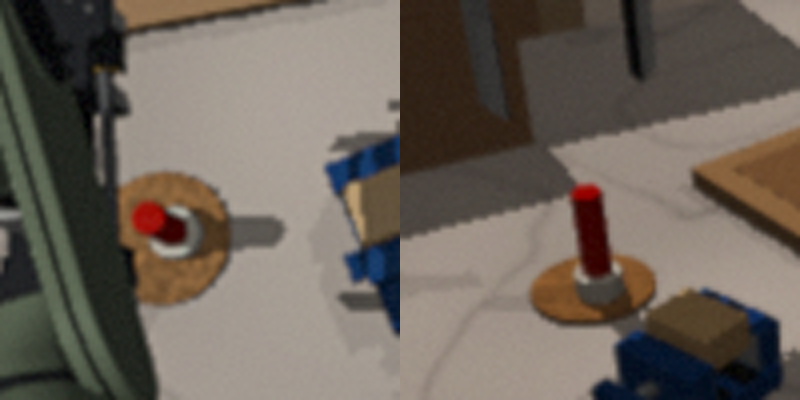

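The handle top is at crop (586,190) in the side view, with the two fingertips at about (492,118) and (640,78). I'll check that the fingertip midpoint agrees with the TCP.

```bash
python3 -c "
from h import *
print(atz('side',(190+(92+240)/8,110+98/4),.159), [atz('side',(190+a/4,110+b/4),.159) for a,b in((92,118),(240,78))])
print(atz('side',(190+186/4,110+192/4),.087))"
```

```text
[0.52247271 0.32124054 0.159     ] [array([0.47195226, 0.31700505, 0.159     ]), array([0.57568851, 0.325702  , 0.159     ])]
[0.52683217 0.32283003 0.087     ]
```

>>> {"api": "move_arm", "payload": {
  "moves": "0 0 3 0 1; 0 0 6 0 1; 0 0 9 0 1; 0 0 11 0 1; 0 0 11.8 0 1"
}}

```text
time: 2.7
tool_pos: [0.524, 0.3184, 0.0382]
tool_rot: [-0.002, 0.666, 0.746, -0.004]
contact_force: [-1.6, -0.2, -0.9]
gripper_width: 1.004
finger_force: 0.0
```

>>> {"api": "move_arm", "payload": {
  "moves": "0 0 0 0 0.1; 0 0 0 0 0.1; 0 0 0 0 0.1; 0 0 0 0 0.1; 0 0 0 0 0.1",
  "newtons": 15
}}

```text
time: 3.12
tool_pos: [0.5287, 0.3213, 0.0444]
tool_rot: [0.001, 0.666, 0.746, 0.002]
contact_force: [-0.5, -0.2, -0.3]
gripper_width: 0.682
finger_force: 0.0
```

>>> {"api": "move_arm", "payload": {
  "moves": "0 0 0 0 0.1; 0 0 0 0 0.1; 0 0 0 0 0.1; 0 0 0 0 0.1; 0 0 0 0 0.1"
}}

```text
time: 3.53
tool_pos: [0.5272, 0.3208, 0.0424]
tool_rot: [-0.0, 0.666, 0.746, -0.0]
contact_force: [0.1, -0.4, -0.3]
gripper_width: 0.33
finger_force: 0.0
```

>>> {"api": "move_arm", "payload": {
  "moves": "0 0 0 0 0.1; 0 0 0 0 0.1; 0 0 0 0 0.1; 0 0 0 0 0.1; 0 0 0 0 0.1",
  "newtons": 50
}}

```text
time: 3.95
tool_pos: [0.5271, 0.3208, 0.0423]
tool_rot: [-0.0, 0.666, 0.746, -0.0]
contact_force: [-0.3, -0.6, -0.4]
gripper_width: 0.229
finger_force: 50.0
```

```bash
python3 d.py .581 -.0165 .142;
```

```text
[-34.12   1.56  -9.97] turn to 1.689: -0.3 [0.5271 0.3208 0.0423] [-0. -0. -1.] 3.95 [-0.3 -0.6 -0.4]
```

>>> {"api": "move_arm", "payload": {
  "moves": "0 0 -2 0 0.1; 0 0 -5 0 0.1; 0 0 -8.5 0 0.1; -2 0 -12 0 0.1; -5 0 -14 0 0.1"
}}

```text
time: 4.37
tool_pos: [0.5346, 0.2734, 0.1869]
tool_rot: [0.001, 0.665, 0.747, 0.003]
contact_force: [1.2, 0.6, -1.6]
gripper_width: 0.224
finger_force: 50.0
```

```bash
python3 d.py .581 -.019 .175;
```

```text
[-29.58   1.21   1.13] turn to 1.689: -0.1 [0.5346 0.2734 0.1869] [ 0.006  0.003 -1.   ] 4.3667 [ 1.2  0.6 -1.6]
```

>>> {"api": "move_arm", "payload": {
  "moves": "-3 0.1 0 0 0.1; -6.5 0.3 0 0 0.1; -10 0.5 0 0 0.1; -13.5 0.6 0 0 0.1; -17 0.8 0 0 0.1"
}}

```text
time: 4.78
tool_pos: [0.5598, 0.1015, 0.1824]
tool_rot: [0.0, 0.666, 0.746, 0.0]
contact_force: [0.3, 0.3, -2.1]
gripper_width: 0.227
finger_force: 50.0
```

>>> {"api": "move_arm", "payload": {
  "moves": "-3.5 0.2 0.2 0 0.1; -7 0.4 0.4 0 0.1; -10 0.5 0.6 0 0.1; -12 0.6 0.7 0 0.1; -12.4 0.6 0.7 0 0.1"
}}

```text
time: 5.2
tool_pos: [0.5801, -0.0232, 0.1749]
tool_rot: [0.0, 0.668, 0.744, -0.001]
contact_force: [0.4, 1.1, 0.2]
gripper_width: 0.227
finger_force: 50.0
```

>>> {"api": "move_arm", "payload": {
  "moves": "0 0 0 0 0.1; 0 0 0 0 0.1; 0 0 0 0 0.1; 0 0 0 0 0.1"
}}

```text
time: 5.53
tool_pos: [0.5797, -0.018, 0.1755]
tool_rot: [-0.0, 0.665, 0.746, 0.0]
contact_force: [-0.0, 0.6, -0.8]
gripper_width: 0.229
finger_force: 50.0
```

```bash
python3 d.py .581 -.019 .145; python3 -c "
from h import *
import cv2
t=camera('top')[150:250,270:370];s=camera('side')[150:250,270:370]
k=lambda i:cv2.resize(i,(400,400),interpolation=2)
cv2.imwrite('pics/g2.png',cv2.hconcat([k(t),k(s)]))"
```

```text
[-0.12  0.11  3.05] turn to 1.689: -0.2 [ 0.5797 -0.018   0.1755] [ 0.  0. -1.] 5.5333 [-0.   0.6 -0.8]
```

View pics/g2.png

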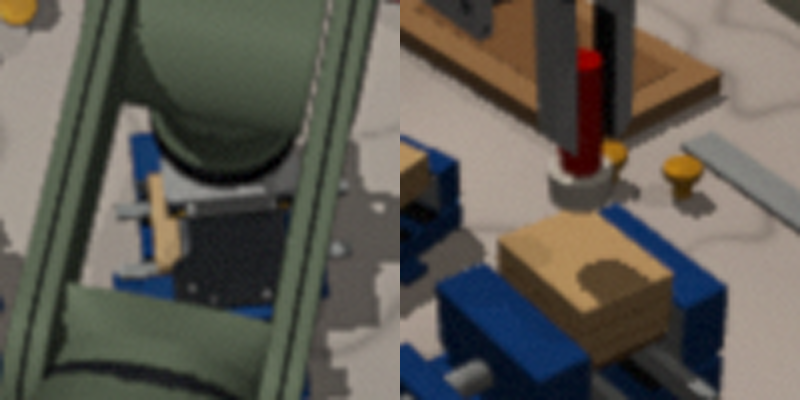

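>>> {"api": "move_arm", "payload": {
  "moves": "0 0.1 1 0 0.1; 0 0.1 2 0 0.1; 0 0.1 2.5 0 0.1; 0 0.1 2.8 0 0.1; 0 0.1 3 0 0.1"
}}

```text
time: 6.05
tool_pos: [0.5801, -0.0191, 0.144]
tool_rot: [-0.001, 0.666, 0.746, -0.001]
contact_force: [0.1, -0.3, -0.7]
gripper_width: 0.231
finger_force: 50.0
```

>>> {"api": "move_arm", "payload": {
  "moves": "0 0 0 0 0.1; 0 0 0 0 0.1; 0 0 0.1 0 0.1; 0 0 0.1 0 0.1; 0 0 0.2 0 0.1"
}}

```text
time: 6.47
tool_pos: [0.5813, -0.0194, 0.144]
tool_rot: [0.0, 0.666, 0.746, 0.0]
contact_force: [0.7, -0.4, -1.3]
gripper_width: 0.225
finger_force: 50.0
```

>>> {"api": "move_arm", "payload": {
  "moves": "0 0 0 0 0.1; 0 0 0.1 0 0.1; 0 0 0.1 0 0.1; 0 0 0.2 0 0.1; 0 0 0.2 0 0.1"
}}

```text
time: 6.88
tool_pos: [0.5807, -0.0193, 0.1412]
tool_rot: [-0.0, 0.666, 0.746, -0.0]
contact_force: [-0.6, 0.6, -1.2]
gripper_width: 0.226
finger_force: 50.0
```

>>> {"api": "move_arm", "payload": {
  "moves": "0 0 0.05 0 0.1; 0 0 0.05 0 0.1; 0 0 0.1 0 0.1; 0 0 0.1 0 0.1; 0 0 0.1 0 0.1"
}}

```text
time: 7.3
tool_pos: [0.5808, -0.0193, 0.1404]
tool_rot: [-0.0, 0.666, 0.746, -0.0]
contact_force: [0.1, -0.4, -0.4]
gripper_width: 0.225
finger_force: 50.0
```

>>> {"api": "move_arm", "payload": {
  "moves": "0 0 0.05 0 0.1; 0 0 0.05 0 0.1; 0 0 0.1 0 0.1; 0 0 0.1 0 0.1; 0 0 0.1 0 0.1"
}}

```text
time: 7.72
tool_pos: [0.5808, -0.0193, 0.1394]
tool_rot: [-0.0, 0.666, 0.746, -0.0]
contact_force: [0.7, 0.5, -0.5]
gripper_width: 0.229
finger_force: 50.0
```

>>> {"api": "move_arm", "payload": {
  "moves": "0 0 0.05 0 0.1; 0 0 0.05 0 0.1; 0 0 0.1 0 0.1; 0 0 0.1 0 0.1; 0 0 0.1 0 0.1"
}}

```text
time: 8.13
tool_pos: [0.5809, -0.0193, 0.1385]
tool_rot: [0.0, 0.666, 0.746, 0.0]
contact_force: [-0.1, 0.5, -0.2]
gripper_width: 0.227
finger_force: 50.0
```

>>> {"api": "move_arm", "payload": {
  "moves": "0 0 0.05 0 0.1; 0 0 0.05 0 0.1; 0 0 0.1 0 0.1; 0 0 0.1 0 0.1; 0 0 0.1 0 0.1"
}}

```text
time: 8.55
tool_pos: [0.5808, -0.0194, 0.1381]
tool_rot: [0.0, 0.666, 0.746, -0.0]
contact_force: [-2.1, 0.4, 5.6]
gripper_width: 0.229
finger_force: 50.0
```

>>> {"api": "move_arm", "payload": {
  "moves": "0 0 0.05 0 0.1; 0 0 0.05 0 0.1; 0 0 0.1 0 0.1; 0 0 0.1 0 0.1; 0 0 0.1 0 0.1"
}}

```text
time: 8.97
tool_pos: [0.5805, -0.0194, 0.1375]
tool_rot: [-0.0, 0.666, 0.746, -0.0]
contact_force: [-3.8, 0.2, 7.5]
gripper_width: 0.226
finger_force: 50.0
```

>>> {"api": "move_arm", "payload": {
  "moves": "0 0 0.05 0 0.1; 0 0 0.05 0 0.1; 0 0 0.1 0 0.1; 0 0 0.1 0 0.1; 0 0 0.1 0 0.1"
}}

```text
time: 9.38
tool_pos: [0.5805, -0.0195, 0.1366]
tool_rot: [-0.0, 0.666, 0.746, -0.0]
contact_force: [-4.2, 0.0, 7.2]
gripper_width: 0.225
finger_force: 50.0
```

>>> {"api": "move_arm", "payload": {
  "moves": "0 0 0.05 0 0.1; 0 0 0.05 0 0.1; 0 0 0.1 0 0.1; 0 0 0.1 0 0.1; 0 0 0.1 0 0.1"
}}

```text
time: 9.8
tool_pos: [0.5804, -0.0194, 0.1355]
tool_rot: [-0.0, 0.666, 0.746, -0.0]
contact_force: [-3.9, -0.0, 7.9]
gripper_width: 0.226
finger_force: 50.0
```

>>> {"api": "move_arm", "payload": {
  "moves": "0 0 0.05 0 0.1; 0 0 0.05 0 0.1; 0 0 0.1 0 0.1; 0 0 0.1 0 0.1; 0 0 0.1 0 0.1"
}}

```text
time: 10.22
tool_pos: [0.5805, -0.0194, 0.1346]
tool_rot: [-0.0, 0.666, 0.746, -0.0]
contact_force: [-3.7, 0.3, 8.3]
gripper_width: 0.229
finger_force: 50.0
```

>>> {"api": "move_arm", "payload": {
  "moves": "0 0 0.05 0 0.1; 0 0 0.05 0 0.1; 0 0 0.1 0 0.1; 0 0 0.1 0 0.1; 0 0 0.1 0 0.1"
}}

```text
time: 10.63
tool_pos: [0.5804, -0.0194, 0.1338]
tool_rot: [-0.0, 0.666, 0.746, -0.001]
contact_force: [-5.4, -0.6, 9.9]
gripper_width: 0.228
finger_force: 50.0
```

>>> {"api": "move_arm", "payload": {
  "moves": "0 0 0.05 0 0.1; 0 0 0.05 0 0.1; 0 0 0.1 0 0.1; 0 0 0.1 0 0.1; 0 0 0.1 0 0.1"
}}

```text
time: 11.05
tool_pos: [0.5804, -0.0195, 0.1336]
tool_rot: [-0.0, 0.666, 0.746, -0.0]
contact_force: [-6.5, -0.1, 11.4]
gripper_width: 0.231
finger_force: 50.0
```

>>> {"api": "move_arm", "payload": {
  "moves": "0 0 0 0 0.1; 0 0 0.05 0 0.1; 0 0 0.05 0 0.1; 0 0 0.05 0 0.1; 0 0 0.05 0 0.1"
}}

```text
time: 11.47
tool_pos: [0.5804, -0.0195, 0.1335]
tool_rot: [-0.0, 0.666, 0.746, -0.0]
contact_force: [-6.6, 0.7, 14.5]
gripper_width: 0.226
finger_force: 50.0
```

>>> {"api": "move_arm", "payload": {
  "moves": "0 0 0 0 0.1; 0 0 0.05 0 0.1; 0 0 0.05 0 0.1; 0 0 0.05 0 0.1; 0 0 0.05 0 0.1"
}}

```text
time: 11.88
tool_pos: [0.5805, -0.0195, 0.1335]
tool_rot: [-0.0, 0.666, 0.746, -0.0]
contact_force: [-6.7, 0.4, 15.0]
gripper_width: 0.228
finger_force: 50.0
```

>>> {"api": "move_arm", "payload": {
  "moves": "0 0 0.05 0 0.1; 0 0 0.05 0 0.1; 0 0 0.1 0 0.1; 0 0 0.1 0 0.1; 0 0 0.1 0 0.1"
}}

```text
time: 12.3
tool_pos: [0.5805, -0.0195, 0.1333]
tool_rot: [-0.0, 0.666, 0.746, -0.0]
contact_force: [-8.6, 1.6, 20.5]
gripper_width: 0.225
finger_force: 50.0
```

>>> {"api": "move_arm", "payload": {
  "moves": "0 0 0.05 0 0.1; 0 0 0.05 0 0.1; 0 0 0.05 0 0.1; 0 0 0.05 0 0.1"
}}

```text
time: 12.63
tool_pos: [0.5806, -0.0195, 0.1332]
tool_rot: [0.0, 0.666, 0.746, -0.0]
contact_force: [-10.4, 2.5, 21.3]
gripper_width: 0.224
finger_force: 50.1
```

>>> {"api": "move_arm", "payload": {
  "moves": "0 -0.02 0 0 0.1; 0 -0.04 0 0 0.1; 0 -0.04 0 0 0.1; 0 -0.04 0 0 0.1"
}}

```text
time: 12.97
tool_pos: [0.5805, -0.0195, 0.1332]
tool_rot: [0.0, 0.666, 0.746, -0.0]
contact_force: [-8.1, 0.8, 21.6]
gripper_width: 0.227
finger_force: 50.0
```

```bash
python3 -c "
from h import *
import cv2
for i in range(4):
  f=camera('side'); s=sense(); print(s['contact_force'].round(1),s['wrist_torque'].round(2),s['tool_pos'].round(4))
cv2.imwrite('pics/g3.png',cv2.resize(f[170:240,290:360],(560,560),interpolation=2))"
```

```text
[-8.   1.1 19.9] [0.19 2.14 0.04] [ 0.5805 -0.0195  0.1332]
[-8.8  1.1 20.4] [0.14 2.13 0.03] [ 0.5805 -0.0195  0.1332]
[-8.9  1.1 21.4] [0.17 2.14 0.05] [ 0.5805 -0.0195  0.1332]
[-8.1  1.2 20.3] [0.21 2.16 0.05] [ 0.5805 -0.0195  0.1332]
```

View pics/g3.png

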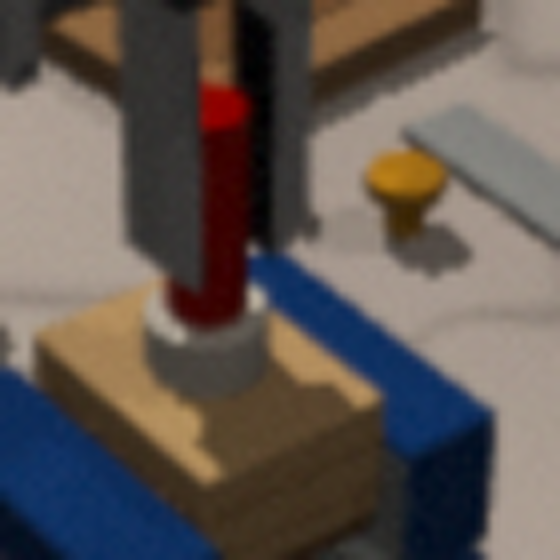

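>>> {"api": "move_arm", "payload": {
  "moves": "0 -0.03 0 0 0.1; 0 -0.06 0 0 0.1; 0 -0.09 0 0 0.1; 0 -0.12 0 0 0.1; 0 -0.12 0 0 0.1"
}}

```text
time: 13.58
tool_pos: [0.5803, -0.0196, 0.1332]
tool_rot: [0.001, 0.666, 0.746, 0.001]
contact_force: [-6.0, 1.2, 19.1]
gripper_width: 0.228
finger_force: 50.0
```

>>> {"api": "move_arm", "payload": {
  "moves": "0 0 0.05 0 0.1; 0 0 0.05 0 0.1; 0 0 0.05 0 0.1; 0 0 0.05 0 0.1"
}}

```text
time: 13.92
tool_pos: [0.5803, -0.0195, 0.1332]
tool_rot: [0.001, 0.666, 0.746, 0.001]
contact_force: [-7.3, 1.6, 21.2]
gripper_width: 0.225
finger_force: 50.0
```

>>> {"api": "move_arm", "payload": {
  "moves": "0 -0.05 0.05 0 0.1; 0 -0.05 0.05 0 0.1; 0 -0.05 0.07 0 0.1; 0 -0.05 0.07 0 0.1; 0 -0.05 0.07 0 0.1"
}}

```text
time: 14.33
tool_pos: [0.5803, -0.0196, 0.1332]
tool_rot: [0.002, 0.666, 0.746, 0.001]
contact_force: [-7.7, 1.4, 23.5]
gripper_width: 0.228
finger_force: 50.0
```

```bash
python3 -c "
from h import *
for i in range(5):
  f=camera('side'); s=sense(); print(s['contact_force'].round(1),s['wrist_torque'].round(2),s['tool_pos'].round(4))
"
```

```text
[-7.5  1.3 22.7] [0.34 1.92 0.05] [ 0.5803 -0.0196  0.1332]
[-8.3  2.  22.8] [0.32 1.92 0.02] [ 0.5803 -0.0196  0.1332]
[-7.5  1.5 23.7] [0.43 1.86 0.06] [ 0.5803 -0.0196  0.1332]
[-7.7  1.8 23.1] [0.42 1.86 0.01] [ 0.5803 -0.0196  0.1332]
[-7.5  1.9 23.9] [0.4  1.87 0.02] [ 0.5803 -0.0196  0.1332]
```

>>> {"api": "move_arm", "payload": {
  "moves": "0 0 0.03 0 0.1; 0 0 0.05 0 0.1; 0 0 0.05 0 0.1; 0 0 0.05 0 0.1; 0 0 0.05 0 0.1"
}}

```text
time: 15.0
tool_pos: [0.5803, -0.0196, 0.1331]
tool_rot: [0.002, 0.666, 0.746, 0.001]
contact_force: [-7.9, 1.6, 24.9]
gripper_width: 0.228
finger_force: 50.1
```

```bash
python3 -c "
from h import *
for i in range(5):
  f=camera('side'); s=sense(); print(s['contact_force'].round(1),s['wrist_torque'].round(2),s['tool_pos'].round(4))
"
```

```text
[-8.5  1.  24.3] [0.41 2.08 0.01] [ 0.5803 -0.0196  0.1331]
[-6.5  1.  24.6] [0.38 2.02 0.01] [ 0.5803 -0.0196  0.1331]
[-7.7  1.3 25.2] [0.39 2.09 0.04] [ 0.5803 -0.0196  0.1331]
[-7.8  0.6 25. ] [ 0.41  2.09 -0.02] [ 0.5803 -0.0196  0.1331]
[-8.4  0.9 24.5] [0.39 2.06 0.03] [ 0.5803 -0.0196  0.1331]
```

>>> {"api": "move_arm", "payload": {
  "moves": "0 -0.05 0 0 0.1; 0 -0.1 0 0 0.1; 0 -0.15 0 0 0.1; 0 -0.2 0 0 0.1; 0 -0.2 0 0 0.1"
}}

```text
time: 15.67
tool_pos: [0.58, -0.0196, 0.1331]
tool_rot: [0.003, 0.666, 0.746, 0.003]
contact_force: [-5.3, 1.8, 21.7]
gripper_width: 0.226
finger_force: 50.0
```

>>> {"api": "move_arm", "payload": {
  "moves": "0 -0.05 0 0 0.1; 0 -0.1 0 0 0.1; 0 -0.15 0 0 0.1; 0 -0.15 0 0 0.1; 0 -0.15 0 0 0.1"
}}

```text
time: 16.08
tool_pos: [0.5797, -0.0197, 0.1332]
tool_rot: [0.004, 0.666, 0.746, 0.004]
contact_force: [-1.6, 2.7, 19.5]
gripper_width: 0.231
finger_force: 50.0
```

Lateral load is nearly gone, so I'll press back to about 25–26 N.

>>> {"api": "move_arm", "payload": {
  "moves": "0 -0.03 0.03 0 0.1; 0 -0.06 0.06 0 0.1; 0 -0.08 0.09 0 0.1; 0 -0.08 0.1 0 0.1; 0 -0.08 0.1 0 0.1"
}}

```text
time: 16.5
tool_pos: [0.5796, -0.0197, 0.1332]
tool_rot: [0.005, 0.666, 0.746, 0.004]
contact_force: [-2.3, 3.0, 22.7]
gripper_width: 0.226
finger_force: 50.0
```

```bash
python3 -c "
from h import *
for i in range(4):
  f=camera('side'); s=sense(); print(s['contact_force'].round(1),s['wrist_torque'].round(2),s['tool_pos'].round(4))
"
```

```text
[-1.7  2.7 22. ] [0.69 0.66 0.01] [ 0.5796 -0.0197  0.1332]
[-2.4  2.9 23. ] [ 0.73  0.63 -0.01] [ 0.5796 -0.0197  0.1332]
[-2.7  2.7 22.5] [0.71 0.61 0.06] [ 0.5796 -0.0197  0.1331]
[-2.   3.2 22. ] [0.71 0.66 0.02] [ 0.5796 -0.0197  0.1332]
```

>>> {"api": "move_arm", "payload": {
  "moves": "0 -0.03 0.03 0 0.1; 0 -0.05 0.06 0 0.1; 0 -0.05 0.08 0 0.1; 0 -0.05 0.08 0 0.1; 0 -0.05 0.08 0 0.1"
}}

```text
time: 17.12
tool_pos: [0.5796, -0.0197, 0.1331]
tool_rot: [0.005, 0.666, 0.746, 0.005]
contact_force: [-2.4, 3.2, 25.8]
gripper_width: 0.225
finger_force: 50.0
```

```bash
python3 -c "
from h import *
for i in range(5):
  f=camera('side'); s=sense(); print(s['contact_force'].round(1),s['wrist_torque'].round(2),s['tool_pos'].round(4))
"
```

```text
[-2.9  3.4 24.8] [0.83 0.71 0.01] [ 0.5796 -0.0197  0.1331]
[-2.6  3.4 25.8] [0.77 0.77 0.04] [ 0.5796 -0.0197  0.1331]
[-3.   3.1 24.9] [ 0.75  0.78 -0.01] [ 0.5796 -0.0197  0.1332]
[-1.6  4.5 25.3] [0.84 0.78 0.01] [ 0.5796 -0.0197  0.1331]
[-2.7  1.9 24.7] [ 0.78  0.76 -0.04] [ 0.5796 -0.0197  0.1331]
```

>>> {"api": "move_arm", "payload": {
  "moves": "0 0 0.02 0 0.1; 0 0 0.04 0 0.1; 0 0 0.04 0 0.1; 0 0 0.04 0 0.1; 0 0 0.04 0 0.1"
}}

```text
time: 17.78
tool_pos: [0.5796, -0.0197, 0.1331]
tool_rot: [0.005, 0.666, 0.746, 0.005]
contact_force: [-3.5, 3.7, 26.5]
gripper_width: 0.226
finger_force: 50.0
```

>>> {"api": "move_arm", "payload": {
  "moves": "0 0 -0.1 0 0.1; 0 0.1 -0.3 0 0.1; 0 0.2 -0.5 0 0.1; 0 0.3 -0.8 0 0.1; 0 0.4 -1.1 0 0.1"
}}

```text
time: 18.2
tool_pos: [0.5775, -0.0196, 0.1355]
tool_rot: [-0.0, 0.666, 0.746, -0.0]
contact_force: [-0.1, 0.4, -1.1]
gripper_width: 0.225
finger_force: 50.0
```

>>> {"api": "move_arm", "payload": {
  "moves": "0 0 -1 0 0.1; 0 0 -2 0 0.1; 0 0 -3 0 0.1; 0 0 -3 0 0.1; 0 0 -3 0 0.1"
}}

```text
time: 18.62
tool_pos: [0.5788, -0.0199, 0.1673]
tool_rot: [0.001, 0.666, 0.746, 0.001]
contact_force: [-0.2, -0.6, -0.9]
gripper_width: 0.224
finger_force: 50.0
```

```bash
python3 d.py .529 .327 .2; python3 -c "
from h import *
import cv2
f=camera('side')
cv2.imwrite('pics/g4.png',cv2.resize(f[160:245,280:365],(595,595),interpolation=2))"
```

```text
[35.02 -1.04 -3.3 ] turn to 1.689: -0.3 [ 0.5788 -0.0199  0.1673] [ 0.002 -0.    -1.   ] 18.6167 [-0.2 -0.6 -0.9]
```

View pics/g4.png

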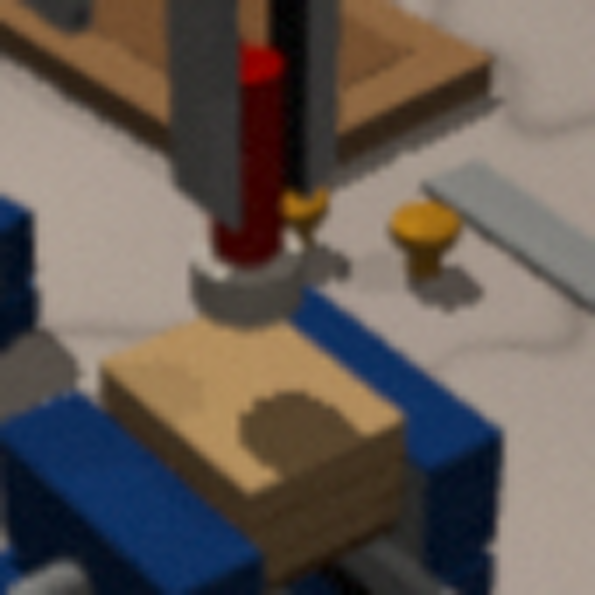

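The block is down and parted cleanly from the drift, which is still upright in the grip. Next I'll carry it back to the mat.

>>> {"api": "move_arm", "payload": {
  "moves": "2 -0.1 -1 0 0.1; 5.5 -0.2 -1.8 0 0.1; 9 -0.3 -1.8 0 0.1; 12.5 -0.5 -1.8 0 0.1; 16 -0.6 -1.8 0 0.1"
}}

```text
time: 19.08
tool_pos: [0.5532, 0.1399, 0.1836]
tool_rot: [-0.0, 0.666, 0.746, -0.0]
contact_force: [0.6, 0.5, -1.3]
gripper_width: 0.229
finger_force: 50.0
```

>>> {"api": "move_arm", "payload": {
  "moves": "3.5 -0.1 0 0 0.1; 7 -0.3 0 0 0.1; 10.5 -0.4 0 0 0.1; 14 -0.5 0 0 0.1; 17 -0.6 0 0 0.1"
}}

```text
time: 19.5
tool_pos: [0.5277, 0.309, 0.1832]
tool_rot: [-0.001, 0.666, 0.746, -0.001]
contact_force: [0.1, -0.6, -0.8]
gripper_width: 0.23
finger_force: 50.0
```

>>> {"api": "move_arm", "payload": {
  "moves": "1.5 -0.1 1 0 0.1; 2.2 -0.15 3 0 0.1; 2.2 -0.15 5 0 0.1; 2.2 -0.15 7 0 0.1; 2.2 -0.15 9 0 0.1"
}}

```text
time: 19.92
tool_pos: [0.5242, 0.3277, 0.0917]
tool_rot: [-0.0, 0.666, 0.746, -0.001]
contact_force: [0.2, -1.2, -0.9]
gripper_width: 0.231
finger_force: 50.0
```

>>> {"api": "move_arm", "payload": {
  "moves": "0 0 1 0 0.1; 0 0 1.7 0 0.1; 0 0 2 0 0.1; 0 0 2 0 0.1; 0 0 2 0 0.1"
}}

```text
time: 20.33
tool_pos: [0.5259, 0.3287, 0.075]
tool_rot: [0.0, 0.666, 0.746, 0.001]
contact_force: [0.0, -0.1, -0.8]
gripper_width: 0.226
finger_force: 50.0
```

```bash
python3 d.py .5255 .330 .0423;python3 -c "
from h import *
import cv2
t=camera('top')[180:280,150:250];s=camera('side')[130:210,200:280]
k=lambda i:cv2.resize(i,(400,400),interpolation=2)
cv2.imwrite('pics/g5.png',cv2.hconcat([k(t),k(s)]))"
```

```text
[ 0.13 -0.03  3.27] turn to 1.689: -0.3 [0.5259 0.3287 0.075 ] [ 0.002  0.001 -1.   ] 20.3333 [ 0.  -0.1 -0.8]
```

View pics/g5.png

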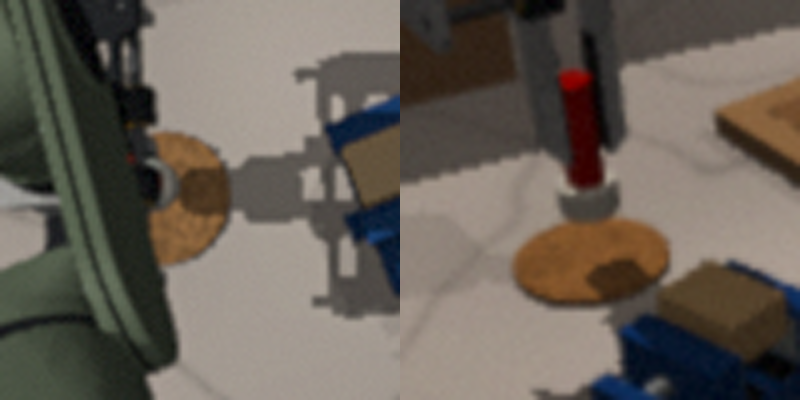

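The drift's foot, at about (588,205) in the side crop, is upright over the mat centre at about (590,262). I'll lower it the remaining ~33 mm, finishing slowly.

>>> {"api": "move_arm", "payload": {
  "moves": "0 0 1 0 0.1; 0 0 2 0 0.1; 0 0 2.6 0 0.1; 0 0 2.9 0 0.1; 0 0 3 0 0.1"
}}

```text
time: 20.85
tool_pos: [0.5239, 0.3281, 0.0424]
tool_rot: [-0.001, 0.666, 0.746, -0.001]
contact_force: [-0.1, 0.2, -0.1]
gripper_width: 0.225
finger_force: 50.0
```

>>> {"api": "move_arm", "payload": {
  "moves": "0 0 0 0 0.1; 0 0 0.05 0 0.1; 0 0 0.1 0 0.1; 0 0 0.15 0 0.1; 0 0 0.15 0 0.1"
}}

```text
time: 21.27
tool_pos: [0.5252, 0.3286, 0.0428]
tool_rot: [0.0, 0.666, 0.746, 0.0]
contact_force: [-0.0, -0.7, 0.3]
gripper_width: 0.229
finger_force: 50.0
```

>>> {"api": "move_arm", "payload": {
  "moves": "0 0 0.05 0 0.1; 0 0 0.1 0 0.1; 0 0 0.1 0 0.1; 0 0 0.1 0 0.1; 0 0 0.1 0 0.1"
}}

```text
time: 21.68
tool_pos: [0.5253, 0.3287, 0.0423]
tool_rot: [0.0, 0.666, 0.746, 0.0]
contact_force: [-1.3, -0.5, 5.0]
gripper_width: 0.224
finger_force: 50.0
```

On the mat. Opening the gripper.

>>> {"api": "move_arm", "payload": {
  "moves": "0 0 -0.05 0 0.1; 0 0 -0.05 0 0.3; 0 0 -0.05 0 0.6; 0 0 -0.05 0 0.6; 0 0 -0.05 0 0.6"
}}

```text
time: 22.1
tool_pos: [0.5248, 0.3285, 0.0416]
tool_rot: [-0.0, 0.666, 0.746, -0.0]
contact_force: [0.2, 0.0, -0.9]
gripper_width: 0.472
finger_force: 0.0
```

>>> {"api": "move_arm", "payload": {
  "moves": "0 0 0 0 0.8; 0 0 0 0 0.8; 0 0 0 0 0.8; 0 0 0 0 0.8; 0 0 0 0 0.8"
}}

```text
time: 22.52
tool_pos: [0.525, 0.3286, 0.042]
tool_rot: [0.0, 0.666, 0.746, 0.0]
contact_force: [0.3, -0.7, -0.5]
gripper_width: 0.795
finger_force: 0.0
```

>>> {"api": "move_arm", "payload": {
  "moves": "0 0 -2 0 0.8; 0 0 -5 0 0.8; 0 0 -8 0 0.8; 0 0 -12 0 0.8; 0 0 -15 0 0.8"
}}

```text
time: 22.93
tool_pos: [0.5255, 0.3288, 0.1949]
tool_rot: [0.0, 0.666, 0.746, 0.001]
contact_force: [0.3, 0.7, 1.1]
gripper_width: 0.797
finger_force: 0.0
```

>>> {"api": "move_arm", "payload": {
  "moves": "-3 -4 0 0 0.8; -5 -7 0 0 0.8; -6 -10 0 0 0.8; -6 -12 0 0 0.8; -6 -12 0 0 0.8"
}}

```text
time: 23.35
tool_pos: [0.4088, 0.2545, 0.1918]
tool_rot: [-0.001, 0.666, 0.746, -0.001]
contact_force: [-0.4, 0.6, 0.4]
gripper_width: 0.799
finger_force: 0.0
```

```bash
python3 -c "
from h import *
import cv2
t=camera('top')[160:260,160:360];s=camera('side')[130:250,180:380]
cv2.imwrite('pics/g6.png',cv2.vconcat([cv2.resize(t,(600,300),interpolation=2),cv2.resize(s,(500,300),interpolation=2).copy() if 0 else cv2.resize(s,(600,300),interpolation=2)]))
print(sense()['time'])"
```

```text
23.45
```

View pics/g6.png

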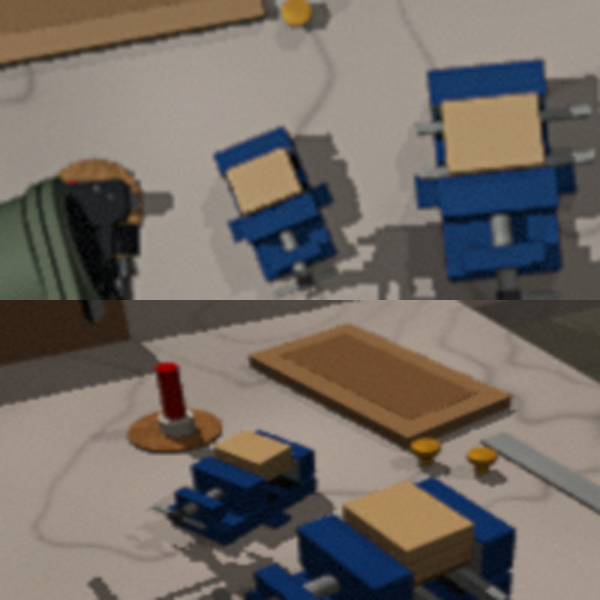

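Drift stands upright on the mat near its centre, at (175,400) in the lower half, clear of the gripper. I'll check the block's level from its corners: top (442,103),(542,93),(546,162),(447,172); side (402,480),(471,521),(413,552),(344,512).

```bash
python3 -c "
from h import *
T=[(442,103),(542,93),(546,162),(447,172)];S=[(402,480),(471,521),(413,552),(344,512)]
for a,b in zip(T,S):
  p,e=tri((160+(a[0]+.5)/3-.5,160+(a[1]+.5)/3-.5),(180+(b[0]+.5)/3-.5,130+(b[1]-299.5)/2.5-.5));print(p.round(4),round(e,4))
s=sense();print(s['qvel'].round(3))"
```

```text
[0.6021 0.0262 0.0981] 0.0025
[ 0.6102 -0.0564  0.1046] 0.0027
[ 0.5568 -0.0616  0.0967] 0.0037
[0.5478 0.0206 0.0863] 0.0012
[-0.004  0.035 -0.044 -0.001 -0.003  0.001]
```

Those hand readings disagree by up to 3.7 mm, too coarse to trust. I'll segment the block's top face instead, using the first pictures as a control.

```bash
python3 - <<'E'
from h import *
import cv2
def quad(im,roi,k=8):
    x,y,w,h=roi; c=cv2.resize(im[y:y+h,x:x+w],None,fx=k,fy=k,interpolation=cv2.INTER_CUBIC)
    g=c[...,2].astype(float)-c[...,0]          # red minus blue
    v=c[...,2].astype(float)
    mid=(g>40)&(v>v[g>40].max()*.62)
    n,l,st,_=cv2.connectedComponentsWithStats(mid.astype(np.uint8)); i=1+st[1:,4].argmax()
    ct=max(cv2.findContours((l==i).astype(np.uint8),0,2)[0],key=cv2.contourArea)
    hull=cv2.convexHull(ct)
    for e in np.arange(.01,.12,.005):
        q=cv2.approxPolyDP(hull,e*cv2.arcLength(hull,True),True)[:,0]
        if len(q)==4:break
    P=ct[:,0].astype(float); L=[]
    for j in range(4):                         # refit each side
        a,b=q[j].astype(float),q[(j+1)%4].astype(float); d=(b-a)/np.linalg.norm(b-a)
        r=P-a; t=r@d; o=abs(r@[-d[1],d[0]]); ln=np.linalg.norm(b-a)
        s=P[(o<8)&(t>.12*ln)&(t<.88*ln)]
        vx,vy,x0,y0=cv2.fitLine(s.astype(np.float32),cv2.DIST_HUBER,0,.01,.01).ravel()
        L.append(np.array([-vy,vx,vy*x0-vx*y0]))
    out=[]
    for j in range(4):
        p=np.cross(L[j-1],L[j]); p=p[:2]/p[2]; out.append((p+.5)/k-.5+[x,y])
    return np.array(out)
for nm,t,s in(("start",cv2.imread("pics/top0.png"),cv2.imread("pics/side0.png")),("now",camera("top"),camera("side"))):
    A=quad(t,(295,180,60,45));B=quad(s,(285,192,60,55))
    # match: world at z .1
    pa=[atz("top",a,.098) for a in A];pb=[atz("side",b,.098) for b in B]
    print(nm)
    X=[]
    for i,p in enumerate(pa):
        j=np.argmin([np.linalg.norm(p-r) for r in pb]); w,e=tri(A[i],B[j]); X.append(w);print(A[i].round(1),B[j].round(1),w.round(4),round(e,4))
    X=np.array(X);u=np.array([.993,.118]);z=X[:,2];d=(X[:,:2]-X[:,:2].mean(0))@u
    print("slope along vise x",(d@z/(d@d)).round(4),"mean z",z.mean().round(4))
E
```

```text
start
[338.2 190.4] [337.6 218.1] [ 0.6135 -0.0519  0.0998] 0.0008
[340.8 213.2] [315.4 227.8] [ 0.5556 -0.0587  0.1027] 0.0008
[309.2 216.3] [293.3 208.9] [0.5461 0.0191 0.1037] 0.0001
[306.7 193.5] [315.  200.3] [0.6041 0.0265 0.1007] 0.0005
slope along vise x -0.0503 mean z 0.1017
now
[338.2 190.8] [337.3 219.3] [ 0.613  -0.052   0.0967] 0.0006
[340.8 214. ] [315.1 230.2] [ 0.5546 -0.0589  0.097 ] 0.0008
[309.1 217.1] [293.2 211.1] [0.5454 0.0195 0.0976] 0.0003
[306.7 194.1] [314.6 201.6] [0.6032 0.0265 0.0975] 0.0001
slope along vise x -0.0035 mean z 0.0972
```

The fits agree within 1 mm: tilt went from −0.050 rad to −0.004 rad, and the block came down about 4.5 mm, so it is level and seated. Handing in.

```bash
python3 -c "
from station import *
print(close_job())"
```

```text
the job is handed in; nothing more can be done
None
```

I pressed the block down with the drift to about 26 N, stood the drift back upright on the cork mat, let go, and handed the job in. The cameras show the block level within about 0.004 rad. I couldn't measure the grip on each parallel, and the hand-in returned no verdict.

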